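# Set the mixer's stepped selector and start it

### The arm

A 6-joint arm with a two-finger parallel gripper is mounted at the origin on a cart in front of the work surface, level with it; the furniture and walls round the work are solid. World frame = base frame: x ahead of the robot, y to its left, z up, the work surface at z = 0. Lengths are in mm, angles in degrees, forces in N, time in s.
With the tool pointing down it reaches from about 350 to 850 mm from the base axis. Payload 8.1 kg.
Tool frame: the origin (TCP) lies between the finger pads; the fingertips stand 22 mm ahead of it and the grasp point (between the pads) lies 3 mm ahead of it; z points along the fingers, y is the line along which they close (so a half turn about z gives the same grasp; the last joint's range is limited). The gripper opens to 85 mm and grips with 20 to 120 N. Pads are 22 mm wide; open, the fingers measure 114 mm over their backs; the gripper's body (76 mm by 85 mm) begins 54 mm behind the grasp point. The pads swing forward as they close: fully open they stand 13 mm farther back than shut.
Start: joints at [66.039, 7.471, 85.268, -0, 87.261, -4.893], TCP at [195.993, 567.091, 220.492] pointing down, gripper open.
Joint ranges: [-169.43, 169.43], [-51.17, 129.36], [1.28, 143.12], [-76.62, 256.62], [0, 156.53], [-152.29, 152.29]. Speed limits (degrees/s): [136.94, 136.94, 159.86, 180, 180, 180].

### API

Orientations are given as [roll, pitch, yaw] about the fixed x, y, z axes, in that order (R = Rz(yaw) Ry(pitch) Rx(roll)).
In Python, from bench import r, vision gives the robot as it stands.
- The arm moves only by the tool step_arm, never from a script. Its argument "targets" is a list that holds one entry, the list of rows, each a list of 6 numbers: the shift along the world's x, y, z in mm, then the turn, a rotation vector about the world's x, y, z in rad. In form: [[[x, y, z, rx, ry, rz], ...]]. A call has 1 to 12 rows; each row is the pose to reach, as a shift and turn from the pose commanded when the call began; what a row does not reach only later rows make up. A row lasts 1/12 s, in which the tool goes at most 41.7 mm and 7.16 degrees, less where a joint would pass 70% of its speed; a pose out of reach is approached as far as the arm can. A call with a gripper value outside its range is refused whole. "fingers" is the gripper's target within -1 to 1 (shut at 1, half-way at 0, fully open at -1), set as the call begins (left out, the last holds). The fingers move at their own pace and stop on an object; "newtons" is the grip in N (left out, the last holds). Time passes only in rows, so rows that repeat a pose let the fingers close. It gives the time, the measured TCP pose, the force, the opening and the grip force at its end, in the units of the state.
- r.sense(): the state, without advancing time (a new reading comes with each control period).
- vision.snapshot(name): name is "scene" or "top" or "wrist"; returns a dict with "img" (400x640x3 uint8, blue, green, red), "mtx" (3x3 intrinsics, pixels), "D" ([k1, k2, p1, p2, k3] as OpenCV has them; the pictures are not rectified), "eye" and "attitude" of the camera in the world. Camera axes: x right, y up, looking along -z (the intrinsics and any distortion apply to the point x, -y, -z); pixel columns grow to the right and rows downward; lengths in mm; the calibration is good to about 2 mm. A picture is of the moment at which its call begins. There is no depth.
- r.hand_in(): hands the job in; it is judged then, once.
The state is a dict: "time": time; "joint_pos": joint angles; "qd": joint speeds; "joint_efforts": joint torques, N m; "tool_pos": TCP position; "tcp_rot": TCP orientation; "ft_force": force on the tool from outside, world axes, zero at the start; "wrist_torque": the same for the moment, N m; "finger_gap": finger opening in mm; "grip_force": force on a finger pad.
Only numpy, scipy, OpenCV 4.12 (cv2) and the standard library are available. Lean on these libraries where they do the work, as an engineer would, in place of code of your own. Each camera call takes 0.05 s, during which the arm holds its last target. There are 200 camera calls.

### The job

The bottle in the mixer is ready to be mixed. With a fingertip, push the mixer's pointer knob round clockwise, click by click, until it rests on the sixth of its seven marks (the first is the shortest mark, at the knob's left), without going past it; then press the round start key fully down and let it come up again. Only push: do not pinch the knob, do not press the key before the knob is set, and leave the bottle and everything else where it stands.

Things in the scene. Friction and masses are not known exactly. Their poses are not given: they have to be found in the camera images.
- mixer: low white bench mixer, fixed to the bench, 150 (x) by 250 (y) and 45 high to its flat top; origin under its centre, z up; its x axis points to its rear, away from the robot (it may stand turned by up to 0.3 rad), y to its left. On its top: a rubber cup with a bottle at the rear left (x +30, y +75; cup 55 across, rising 23 above the top), the start key at the front left, the black pointer knob on the right
- selector_hub (a point): point on the turning axis of the pointer knob, on the mixer's flat top (at x +10, y -55 in the mixer's frame). Seven flat dark marks lie round it on the top, 48 to 58 from the axis, 30 degrees apart, each longer than the one before: the first points to the mixer's left (+y), the fourth to its rear (+x), the seventh to its right (-y)
- pointer_tip (a point): outer end of the knob's pointer, halfway up it. The black pointer knob: a bar 10 wide whose long arm reaches 46 from the axis (short tail 16 the other way), its sides upright from 7 to 29 above the mixer's top, on a hub 34 across and a skirt 54 across and 7 high. The long arm shows the position
- selector (a joint): turn of the pointer knob in rad, growing clockwise seen from above. Clicks (sprung notches) every 0.524 rad (30 degrees): 0 = long arm on the first mark, 2.618 = on the sixth, 3.142 = on the seventh; end stops just beyond 0 and 3.142. It starts in one of the first four positions. Pushing over a click takes about 3 to 5 N at the arm's end (about 0.13 N m); once half way over (15 degrees) it snaps by itself into the next notch and stays there
- start_key (a joint): travel of the start key in m: 0 = up, 0.006 = fully down; sprung, about 5 N when fully down, comes up by itself
- start_key_top (a point): centre of the top face of the round start key (28 across), a white button in a grey housing on the mixer's top at x -45, y +60 in the mixer's frame; it is pressed straight down
- mix_bottle: the white bottle standing in the mixer's rubber cup, 42 across, 74 tall; origin under its centre
- vial_a: white capped vial 39 across, 64 tall, standing on the bench to the right of the mixer; origin under its centre
- vial_b: white capped vial 39 across, 66 tall, standing on the bench to the right of the mixer; origin under its centre
- pots: stack of small clear dose pots, 46 across, 50 tall, on the bench left of the mixer; origin under its centre
- tape: roll of tape lying flat, 53 across, 18 high, on the bench left of the mixer; origin under its centre
- cutter: flat tablet cutter 100 x 47 x 21 with a clear lid, on the bench well to the left of the mixer; origin under its centre
- strip: blister strip 38 x 90 x 5 lying on the bench well to the left of the mixer; origin under its centre

How it is judged (in metres and radians):
On the way, in this order (a step that is already met when the one before it is completed fails the run):
1. the pointer knob rests in its sixth position, start key still up (value of joint selector between 2.518 and 2.718 rad and velocity of joint selector between -0.1 and 0.1 rad/s and value of joint start_key below 0.001 m), for 0.2 s.
2. the start key is pressed fully down (value of joint start_key above 0.005 m and value of joint selector between 2.518 and 2.718 rad), for 0.05 s.
At the end, for the whole second after the job is handed in: the knob rests within 0.1 rad of its sixth position (2.618 rad) and the start key, having been pressed fully (over 5 of its 6 mm), is up again (all of step 1); the robot touches nothing.
It fails at once if the knob was turned past its sixth position (by half a click or more) (value of joint selector above 2.88 rad).
It fails at once if the start key was pressed before the knob was in its sixth position (value of joint start_key above 0.003 m and not (value of joint selector between 2.518 and 2.718 rad)).
It fails at once if the knob was pinched or forced (over 25 N from the fingers) (contact force between the fingers and selector above 25 N).
It fails at once if the bottle or another thing standing about was lifted, knocked or shifted by more than 15 mm (distance of any of mix_bottle, vial_a, vial_b, pots, tape, cutter, strip from where it was at the start of the episode above 0.015 m).
It also fails if it takes over 58 s, if anything falls off the work surface, if the arm or the gripper's body presses on something with over 40 N, if the wrist force passes 120 N, or if a joint passes its speed limit or range.

## Working session

There is one attempt and no reset: what is moved stays moved. The work goes in short steps, Python scripts to look and compute and a tool call to move; the robot and the scene stay as the last step left them, time stands still between calls to the robot, and variables do not carry over. Pictures are saved under pics/ and viewed, at most 10 in all, crops included, and the job is handed in when it is done.

Besides the shell and the picture viewer there is one more tool, called after "Emit:" as name([rows], argument=value, ...), one row to a line, values as JSON. step_arm: Moves the arm, as the interface text tells. Its arguments: {"type":"object","properties":{"targets":{"type":"array"},"fingers":{"type":"number"},"newtons":{"type":"number"}},"required":["targets"]}

```bash
mkdir -p pics; python3 - <<'E'
from bench import r, vision
import cv2,pickle
for n in ("scene","top"):
    s=vision.snapshot(n); cv2.imwrite(f"pics/{n}0.png",s["img"]); pickle.dump(s,open(f"{n}0.pkl","wb")); print(n,s["eye"],s["attitude"],s["mtx"],s["D"])
print(r.sense())
E
```

```text
scene [  95.12828983 -567.768927    756.61361858] [ 4.63183522e+01 -4.06501184e-02 -3.00644092e+01] [[469.99730585   0.         320.80337394]
 [  0.         469.99730585 197.47059594]
 [  0.           0.           1.        ]] [-0.01230456  0.          0.          0.          0.        ]
top [403.15516291  50.81943282 915.68923625] [  6.66754274   0.95890079 -90.90822168] [[366.31355273   0.         321.21314411]
 [  0.         366.31355273 192.63078777]
 [  0.           0.           1.        ]] [0.02332267 0.         0.         0.         0.        ]
{'time': 0.1, 'joint_pos': array([ 6.60399609e+01,  7.51077681e+00,  8.53230134e+01,  9.26130756e-05,
        8.72609396e+01, -4.89218189e+00]), 'qd': array([ 0.00993029, -0.10684807, -0.13647361,  0.01942707, -0.04198384,
       -0.00918531]), 'joint_efforts': array([ 1.34590326e-03, -5.70952106e+01, -5.01942265e+01, -1.34583324e-04,
        8.18258763e-03,  1.21422480e-05]), 'tool_pos': array([195.77574863, 566.62519273, 219.54963505]), 'tcp_rot': array([-1.79905623e+02, -8.17080972e-03,  1.60932132e+02]), 'ft_force': array([-0.66771888,  0.75890571, -0.10144932]), 'wrist_torque': array([ 0.01789665, -0.03166905, -0.00450675]), 'grip_force': 0.0, 'finger_gap': 85.60766842350178}
```

View pics/top0.png

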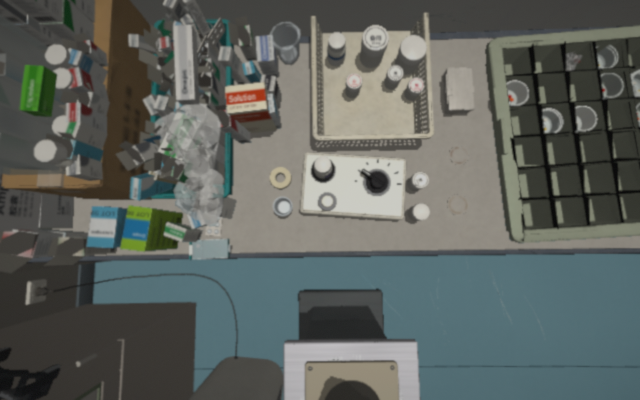

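View pics/scene0.png

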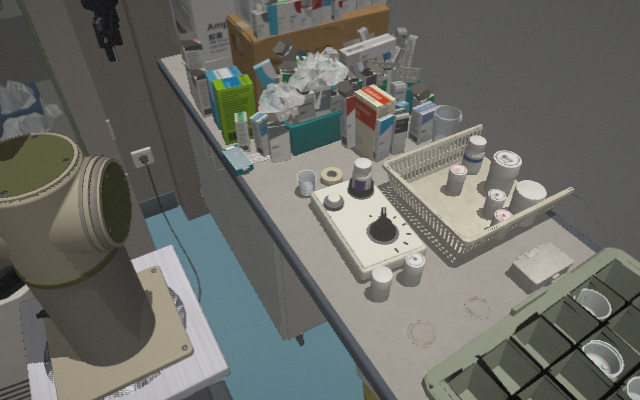

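The top view shows the mixer at about (302–405, 153–218) px, the knob near (376,181) with its arm pointing up-left, the key at (327,201), the bottle at (322,168) and the vials at (421,180) and (421,212). The next step is an enlarged crop.

```bash
cat > h.py <<'E'
import numpy as np, cv2, pickle
from scipy.spatial.transform import Rotation as R
def rot(s): return R.from_euler('xyz',s["attitude"],degrees=True).as_matrix()
def px2w(s,uv,z):
    u=cv2.undistortPoints(np.array(uv,float).reshape(-1,1,2),s["mtx"],s["D"]).reshape(-1,2)
    d=np.c_[u[:,0],-u[:,1],-np.ones(len(u))]@rot(s).T
    e=np.array(s["eye"]); return e+d*((z-e[2])/d[:,2])[:,None]
def w2px(s,P):
    p=(np.atleast_2d(P)-np.array(s["eye"]))@rot(s); p=p*[1,-1,-1]
    return cv2.projectPoints(p.reshape(-1,1,3),np.zeros(3),np.zeros(3),s["mtx"],s["D"])[0].reshape(-1,2)
E
python3 - <<'E'
from h import *
s=pickle.load(open("top0.pkl","rb"))
cv2.imwrite("pics/c1.png",cv2.resize(s["img"][145:225,295:435],None,fx=5.6,fy=5.6,interpolation=cv2.INTER_CUBIC))
print(px2w(s,[[376,181],[327,201],[303,153],[405,158],[301,213],[405,218]],45).round(0))
E
```

```text
[[ 531.  -68.   45.]
 [ 485.   50.   45.]
 [ 603.  106.   45.]
 [ 586. -139.   45.]
 [ 457.  113.   45.]
 [ 441. -133.   45.]]
```

View pics/c1.png

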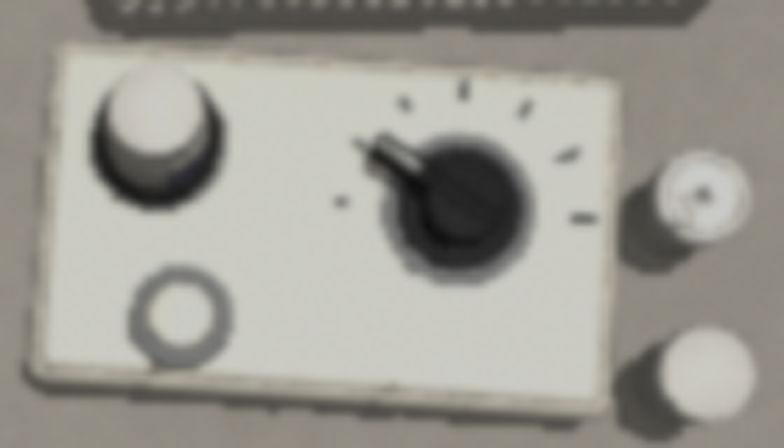

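The pointer lies on the second mark. Enlarged mark positions: (341,202), (358,144), (405,104), (463,91), (526,109), (567,155), (583,218). The key is near (181,314). I'll fit the mixer pose from these.

```bash
cat > fit.py <<'E'
from h import *
from scipy.optimize import least_squares
def model(p,n=7):
    a=np.radians(90-30*np.arange(7)); r=53.; 
    m=np.c_[10+r*np.cos(a),-55+r*np.sin(a),np.full(7,45.)]
    m=np.r_[m,[[75,125,45],[75,-125,45],[-75,-125,45],[-75,125,45]]]
    return R.from_euler('z',p[2]).apply(m)+[p[0],p[1],0]
def mix(p,pt): return R.from_euler('z',p[2]).apply(pt)+[p[0],p[1],0]
E
python3 - <<'E'
from fit import *
s=pickle.load(open("top0.pkl","rb"))
c=np.array([[341,202],[358,144],[405,104],[463,91],[526,109],[567,155],[583,218],[62,45],[618,80],[605,402],[42,368]],float)
uv=c/5.6+[295,145]-0.41
o=least_squares(lambda p:(w2px(s,model(p))-uv).ravel(),[520,-10,-.07],loss='soft_l1')
p=o.x; print(p); print((w2px(s,model(p))-uv).round(1).tolist())
print("hub",mix(p,[10,-55,45]),"key",mix(p,[-45,60,60]),"keypx",(w2px(s,mix(p,[-45,60,60]))-[295,145]+.41)*5.6)
q=pickle.load(open("scene0.pkl","rb"))
print("scene hub top px",w2px(q,mix(p,[[10,-55,74],[-45,60,55],[30,75,120]])))
print("vials",px2w(s,np.array([[703,195],[707,375]])/5.6+[295,145]-.41,65))
E
```

```text
[ 5.22503049e+02 -1.37431513e+01 -8.35503251e-02]
[[-1.0, 0.1], [-0.4, -0.2], [-0.3, -0.5], [0.5, -0.3], [0.2, 0.0], [0.6, 0.3], [0.2, 0.1], [-1.9, -1.6], [2.3, -1.5], [2.0, 3.3], [-3.0, 2.3]]
hub [527.87824257 -69.38582644  45.        ] key [482.66721159  49.80294265  60.        ] keypx [[182.70448829 317.64622843]]
scene hub top px [[382.95677837 220.50522187]
 [332.65902501 199.41358831]
 [361.69035388 162.55185827]]
vials [[ 529.77130041 -167.83519727   65.        ]
 [ 454.72711541 -165.9362196    65.        ]]
```

Emit:
step_arm([
  [[8,-14,0,0,0,-0.01],[26,-46,0,0,0,-0.03],[44,-79,0,0,0,-0.05],[63,-112,0,0,0,-0.07],[81,-144,0,0,0,-0.09],[100,-177,0,0,0,-0.11],[118,-210,0,0,0,-0.13],[137,-243,0,0,0,-0.15],[155,-275,0,0,0,-0.17],[174,-308,0,0,0,-0.19],[192,-341,0,0,0,-0.21],[207,-367,0,0,0,-0.23]],
], fingers=1, newtons=20)

```text
time: 1.1
tool_pos: [403.6, 197.6, 220.2]
tcp_rot: [-180.0, 0.0, 147.7]
ft_force: [1.1, 0.4, -0.3]
finger_gap: -0.3
grip_force: 0.0
```

Emit:
step_arm([
  [[15,-27,0,0,0,-0.01],[33,-59,0,0,0,-0.02],[52,-92,0,0,0,-0.03],[70,-125,0,0,0,-0.04],[89,-157,0,0,0,-0.044],[107,-190,0,0,0,-0.044],[120,-213,0,0,0,-0.044],[125,-223,0,0,0,-0.044],[125,-223,0,0,0,-0.044],[125,-223,0,0,0,-0.044]],
])

```text
time: 1.93
tool_pos: [527.6, -22.8, 219.9]
tcp_rot: [-180.0, -0.1, 145.2]
ft_force: [0.1, 0.9, 0.2]
finger_gap: 0.1
grip_force: 0.0
```

```bash
python3 - <<'E'
from bench import r, vision
from fit import *
s=vision.snapshot("wrist"); pickle.dump(s,open("w1.pkl","wb")); cv2.imwrite("pics/w1.png",s["img"])
print(s["eye"],s["attitude"]); t=r.sense(); print(t["time"],t["tool_pos"],t["tcp_rot"],t["ft_force"],t["finger_gap"],t["joint_pos"])
p=[522.5,-13.74,-.08355]; print(w2px(s,model(p)).round(0).tolist(), w2px(s,mix(p,[[10,-55,45],[-45,60,57]])))
E
```

```text
[462.30212622  24.09334327 373.46469666] [-1.84877966e+01  3.74482920e-02  5.51535252e+01]
1.9833 [527.42254192 -22.08559305 220.10913693] [-1.79998348e+02 -7.28427526e-02  1.45235425e+02] [ 0.22451195 -0.22449682  0.55868565] 0.24172776214699535 [-7.98616023e+00 -3.66094822e+00  9.66880291e+01  3.13853061e-02
  8.70386948e+01 -6.32232260e+01]
[[334.0, 169.0], [341.0, 195.0], [334.0, 220.0], [315.0, 237.0], [290.0, 243.0], [264.0, 237.0], [245.0, 220.0], [479.0, 162.0], [265.0, 275.0], [181.0, 158.0], [413.0, 15.0]] [[288.05183863 195.11586572]
 [364.3813913   85.486991  ]]
```

View pics/w1.png

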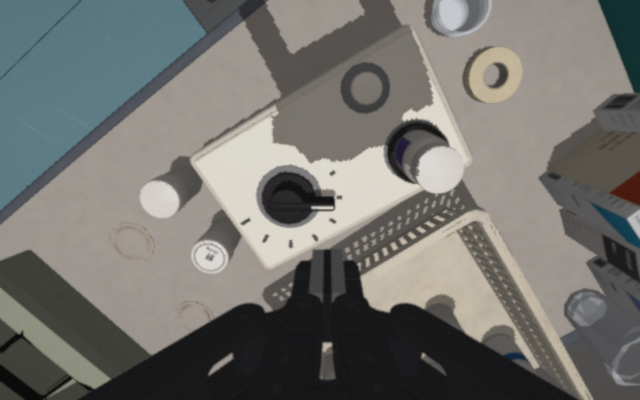

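The wrist view agrees with the fit: the seven marks run from (332,173) to (246,221) px, the key is at (365,87) and the knob's arm points at the second mark. The errors are about 1–2 px, or about 1 mm. I'll go down beside the arm, on its counter-clockwise side.

Emit:
step_arm([
  [[0,0,-25,0,0,0],[-1,-1,-55,0,0,0],[-1,-1,-80,0,0,0],[-1,-1,-100,0,0,0],[-1,-1,-115,0,0,0],[-1,-1,-126,0,0,0],[-1,-1,-133,0,0,0],[-1,-1,-136,0,0,0],[-1,-1,-136,0,0,0]],
])

```text
time: 2.73
tool_pos: [526.8, -23.3, 84.4]
tcp_rot: [-180.0, -0.0, 145.3]
ft_force: [-0.6, -0.1, 0.1]
finger_gap: 0.1
grip_force: 0.0
```

```bash
cat > plan.py <<'E'
import sys,numpy as np
# usage: sel angles list -> TCP pose for finger face centred at radius r, offset d behind the arm line
hub=np.array([528.,-69.4]); psi=-4.8
def pose(sel,rad=37,d=16):
    f=np.radians(90-sel+psi); u=np.array([np.cos(f),np.sin(f)]); n=np.array([-u[1],u[0]])
    return (hub+rad*u+d*n).round(1),round(np.degrees(f)+90,1)
x0=np.array([527.,-24.]); y0=145.1
for s in np.arange(15,151,4.5):
    q,y=pose(s); print(s,(q-x0).round().tolist(),round(np.radians(y-y0),2))
E
python3 plan.py; python3 - <<'E'
from bench import r
t=r.sense();print(t["time"],t["tool_pos"],t["tcp_rot"],t["ft_force"])
E
```

```text
15.0 [-2.0, -5.0] 0.26
19.5 [2.0, -5.0] 0.19
24.0 [5.0, -5.0] 0.11
28.5 [8.0, -6.0] 0.03
33.0 [11.0, -6.0] -0.05
37.5 [14.0, -7.0] -0.13
42.0 [17.0, -8.0] -0.21
46.5 [20.0, -10.0] -0.29
51.0 [23.0, -11.0] -0.36
55.5 [25.0, -13.0] -0.44
60.0 [28.0, -15.0] -0.52
64.5 [30.0, -17.0] -0.6
69.0 [32.0, -20.0] -0.68
73.5 [34.0, -22.0] -0.76
78.0 [36.0, -25.0] -0.84
82.5 [37.0, -28.0] -0.91
87.0 [38.0, -31.0] -0.99
91.5 [40.0, -34.0] -1.07
96.0 [40.0, -37.0] -1.15
100.5 [41.0, -40.0] -1.23
105.0 [41.0, -43.0] -1.31
109.5 [41.0, -46.0] -1.39
114.0 [41.0, -49.0] -1.46
118.5 [41.0, -52.0] -1.54
123.0 [40.0, -55.0] -1.62
127.5 [39.0, -58.0] -1.7
132.0 [38.0, -61.0] -1.78
136.5 [37.0, -64.0] -1.86
141.0 [35.0, -67.0] -1.94
145.5 [33.0, -70.0] -2.01
150.0 [31.0, -72.0] -2.09
2.7333 [526.84036667 -23.32832558  84.43429571] [-1.79998933e+02 -1.55444921e-02  1.45278313e+02] [-0.56033796 -0.14571801  0.08261586]
```

Emit:
step_arm([
  [[2,-1,0,0,0,0.02],[5,-3,0,0,0,0.02],[8,-6,0,0,0,0.02],[11,-6,0,0,0,-0.05],[14,-7,0,0,0,-0.13],[16,-7.5,0,0,0,-0.17],[16,-7.5,0,0,0,-0.17],[16,-7.5,0,0,0,-0.17]],
])

```text
time: 3.4
tool_pos: [543.6, -31.8, 85.0]
tcp_rot: [180.0, 0.0, 135.6]
ft_force: [-0.4, -0.1, 0.2]
finger_gap: 0.2
grip_force: 0.0
```

```bash
python3 - <<'E'
from bench import r,vision
from fit import *
s=vision.snapshot("wrist"); cv2.imwrite("pics/w2.png",s["img"])
t=r.sense();print(t["time"],t["tool_pos"],t["tcp_rot"],t["ft_force"])
p=[522.5,-13.74,-.08355]; print(w2px(s,model(p)).round(0).tolist()[:7], w2px(s,mix(p,[[10,-55,74]])))
E
```

```text
3.45 [543.33272756 -31.66429385  84.8360176 ] [1.79983027e+02 2.49440584e-02 1.35573972e+02] [ 0.01285126  1.06160468 -0.0899331 ]
[[330.0, 193.0], [348.0, 232.0], [343.0, 271.0], [319.0, 300.0], [282.0, 315.0], [241.0, 311.0], [205.0, 291.0]] [[254.88332187 268.49647919]]
```

View pics/w2.png

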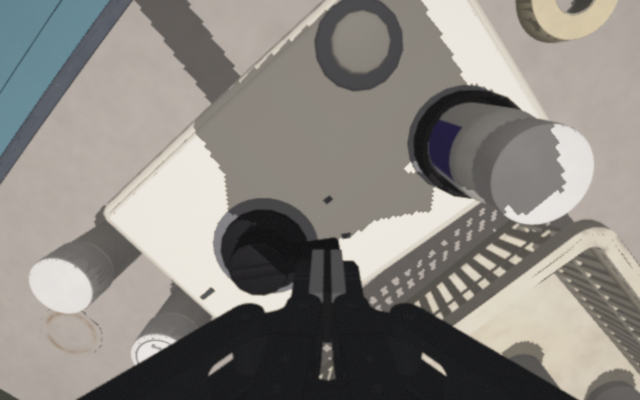

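The fingertip is beside the knob at about (325,245) px and hides the arm. No force shows, so I'll check with the scene camera.

```bash
python3 - <<'E'
from bench import r,vision
from fit import *
s=vision.snapshot("scene"); pickle.dump(s,open("s2.pkl","wb"))
p=[522.5,-13.74,-.08355]
i=cv2.resize(s["img"][170:270,310:430],None,fx=5,fy=5,interpolation=cv2.INTER_CUBIC)
j=s["img"][100:270,310:430]
cv2.imwrite("pics/s2.png",i)
for a in (30,45,60): 
  f=np.radians(90-a); print(a,((w2px(s,mix(p,[[10+46*np.cos(f),-55+46*np.sin(f),74],[10-16*np.cos(f),-55-16*np.sin(f),74]]))-[310,170]+.4)*5).round().tolist())
E
```

```text
30 [[365.0, 174.0], [367.0, 284.0]]
45 [[394.0, 179.0], [357.0, 282.0]]
60 [[422.0, 188.0], [347.0, 279.0]]
```

View pics/s2.png

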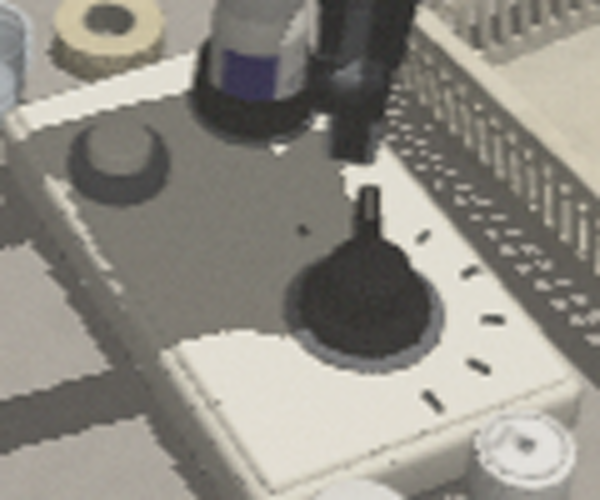

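The scene view shows the arm still on the second mark, with its tip at (369,188) in the crop. The fingertip's lower edge is at (335–375,160), further left and back than expected. I'll compare it with the projection.

```bash
python3 - <<'E'
from fit import *
s=pickle.load(open("s2.pkl","rb"));t=np.array([543.3,-31.7,84.8]);M=R.from_euler('xyz',[180,0,135.6],degrees=True)
for zz in (9,22):
  P=t+M.apply([[a,b,zz] for a in(-11,11) for b in (-12,12)])
  print(zz,P.round().tolist(),((w2px(s,P)-[310,170]+.4)*5).round().tolist())
E
```

```text
9 [[543.0, -48.0, 76.0], [560.0, -31.0, 76.0], [527.0, -33.0, 76.0], [544.0, -15.0, 76.0]] [[366.0, 205.0], [375.0, 165.0], [313.0, 196.0], [323.0, 156.0]]
22 [[543.0, -48.0, 63.0], [560.0, -31.0, 63.0], [527.0, -33.0, 63.0], [544.0, -15.0, 63.0]] [[363.0, 227.0], [372.0, 188.0], [311.0, 218.0], [320.0, 178.0]]
```

```bash
python3 - <<'E'
from bench import vision
from fit import *
w=vision.snapshot("wrist");t=np.array([543.3,-31.7,84.8]);M=R.from_euler('xyz',[180,0,135.6],degrees=True)
print("eye in tool",M.inv().apply(w["eye"]-t))
for zz in (-10,0,9,22):
  P=t+M.apply([[a,b,zz] for a in(-11,0,11) for b in (0,12)]); print(zz,w2px(w,P).round().tolist())
cv2.imwrite("pics/w3.png",cv2.resize(w["img"][180:330,210:410],None,fx=4,fy=4,interpolation=cv2.INTER_CUBIC))
g=cv2.convertScaleAbs(cv2.imread("pics/w3.png"),alpha=2.5,beta=10); cv2.imwrite("pics/w3.png",g)
E
```

```text
eye in tool [  81.00171351    1.43603597 -153.30909167]
-10 [[324.0, 284.0], [349.0, 284.0], [324.0, 264.0], [350.0, 264.0], [324.0, 242.0], [350.0, 242.0]]
0 [[324.0, 273.0], [348.0, 273.0], [324.0, 254.0], [348.0, 254.0], [324.0, 233.0], [349.0, 233.0]]
9 [[324.0, 264.0], [347.0, 264.0], [324.0, 245.0], [347.0, 245.0], [324.0, 226.0], [348.0, 226.0]]
22 [[325.0, 253.0], [346.0, 253.0], [325.0, 235.0], [346.0, 235.0], [324.0, 217.0], [346.0, 217.0]]
```

View pics/w3.png

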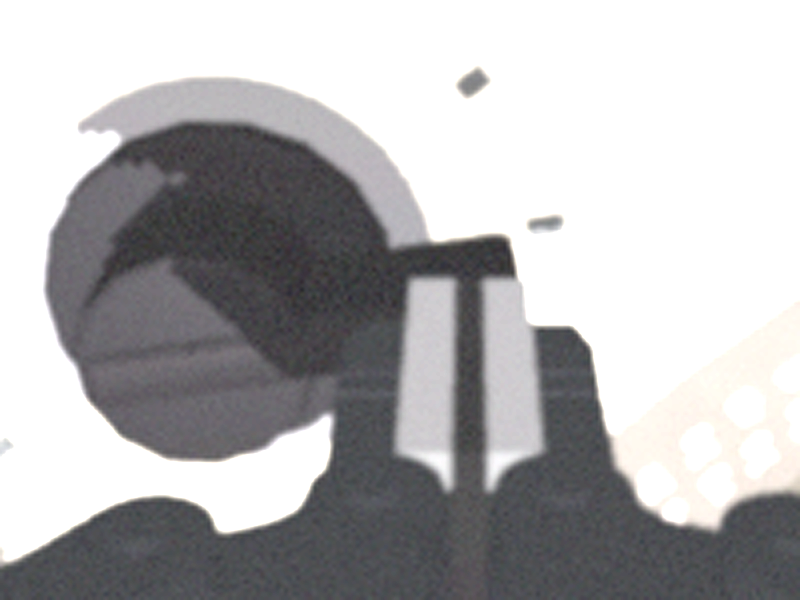

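The finger went over the arm without touching it: both views put the shut fingertip at about z = 95, well above where the stated 22 mm would put it. I'll back off, go lower and look again.

Emit:
step_arm([
  [[-8,4,0,0,0,0.08],[-16,7,0,0,0,0.16],[-19,9,0,0,0,0.17],[-19,9,-6,0,0,0.17],[-19,9,-12,0,0,0.17],[-19,9,-17,0,0,0.17],[-19,9,-20,0,0,0.17],[-19,9,-20,0,0,0.17]],
])

```text
time: 4.22
tool_pos: [523.3, -22.4, 63.1]
tcp_rot: [-179.9, -0.1, 145.2]
ft_force: [-0.0, -0.0, -0.1]
finger_gap: -0.3
grip_force: 0.0
```

```bash
python3 - <<'E'
from bench import r,vision
from fit import *
s=vision.snapshot("scene"); pickle.dump(s,open("s3.pkl","wb"))
st=r.sense();t=st["tool_pos"];M=R.from_euler('xyz',st["tcp_rot"],degrees=True);print(st["time"],t,st["tcp_rot"],st["ft_force"])
for zz in (-20,-10,0,9,22):
  print(zz,((w2px(s,t+M.apply([[-11,-7.5,zz],[7,-7.5,zz]]))-[310,150]+.4)*5).round().tolist())
i=cv2.resize(s["img"][150:260,310:430],None,fx=5,fy=5,interpolation=cv2.INTER_CUBIC)
cv2.imwrite("pics/s3.png",cv2.convertScaleAbs(i,alpha=1.5,beta=20))
E
```

```text
4.2667 [523.5598842  -22.44969186  63.6311522 ] [-1.79960818e+02 -7.56871010e-02  1.45192351e+02] [-0.20551258 -0.87674143  0.23193109]
-20 [[320.0, 284.0], [276.0, 282.0]]
-10 [[318.0, 302.0], [274.0, 299.0]]
0 [[317.0, 319.0], [273.0, 316.0]]
9 [[315.0, 334.0], [271.0, 331.0]]
22 [[312.0, 356.0], [269.0, 353.0]]
```

View pics/s3.png

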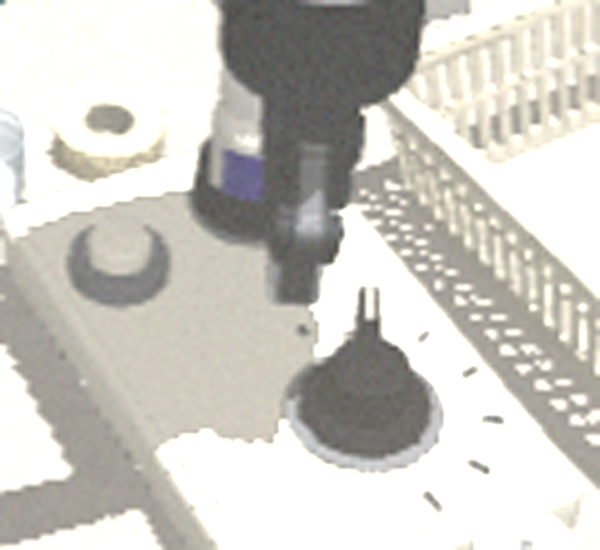

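The crop shows the tip edge at (275–318,302), which means the tip is at tool z = -10 (world z about 74). The arm tip at (369,295) is still on the second mark. I'll lower 13 mm more and then push.

Emit:
step_arm([
  [[0,0,-5,0,0,0],[0,0,-10,0,0,0],[0,0,-13,0,0,0],[0,0,-13,0,0,0],[4,-4,-13,0,0,0.02],[8,-7,-13,0,0,0.02],[11,-7.5,-13,0,0,0.02],[14,-7.5,-13,0,0,-0.05],[16,-8,-13,0,0,-0.1],[16,-8,-13,0,0,-0.1],[16,-8,-13,0,0,-0.1]],
])

```text
time: 5.18
tool_pos: [539.9, -30.3, 51.4]
tcp_rot: [-180.0, -0.0, 139.6]
ft_force: [-2.9, 0.9, 2.3]
finger_gap: -0.0
grip_force: 1.0
```

Emit:
step_arm([
  [[4,-1.5,0,0,0,-0.11],[7,-3.5,0,0,0,-0.19],[10,-4.5,0,0,0,-0.26],[12,-6.5,0,0,0,-0.34],[15,-8.5,0,0,0,-0.42],[17,-10.5,0,0,0,-0.5],[19,-13.5,0,0,0,-0.58],[21,-15.5,0,0,0,-0.66],[23,-18.5,0,0,0,-0.74],[24,-21.5,0,0,0,-0.81],[25,-24.5,0,0,0,-0.89],[25,-24.5,0,0,0,-0.89]],
])

```text
time: 6.18
tool_pos: [565.4, -55.3, 51.7]
tcp_rot: [180.0, 0.0, 88.4]
ft_force: [0.1, -0.3, -0.3]
finger_gap: -0.2
grip_force: 0.0
```

Emit:
step_arm([
  [[2,-3,0,0,0,-0.08],[2,-6,0,0,0,-0.16],[3,-9,0,0,0,-0.24],[3,-12,0,0,0,-0.32],[3,-15,0,0,0,-0.4],[3,-18,0,0,0,-0.47],[3,-18,0,0,0,-0.47]],
])

```text
time: 6.77
tool_pos: [568.1, -73.2, 51.6]
tcp_rot: [180.0, -0.0, 61.6]
ft_force: [-0.1, -0.3, 0.9]
finger_gap: -0.2
grip_force: 0.0
```

```bash
python3 - <<'E'
from bench import r,vision
from fit import *
s=vision.snapshot("scene")
p=[522.5,-13.74,-.08355]
for a in (90,120,150):
  f=np.radians(90-a); print(a,((w2px(s,mix(p,[[10+46*np.cos(f),-55+46*np.sin(f),74]]))-[310,170]+.4)*5).round().tolist())
st=r.sense();print(st["time"],st["tool_pos"],st["tcp_rot"],st["ft_force"])
i=cv2.resize(s["img"][170:270,310:430],None,fx=5,fy=5,interpolation=cv2.INTER_CUBIC)
cv2.imwrite("pics/s4.png",cv2.convertScaleAbs(i,alpha=1.5,beta=20))
E
```

```text
90 [[464.0, 219.0]]
120 [[482.0, 261.0]]
150 [[469.0, 303.0]]
6.8167 [568.11028081 -72.97502431  51.60025625] [ 1.79978782e+02 -8.00838828e-03  6.17935329e+01] [-0.57867307  0.42764599 -0.66877391]
```

View pics/s4.png

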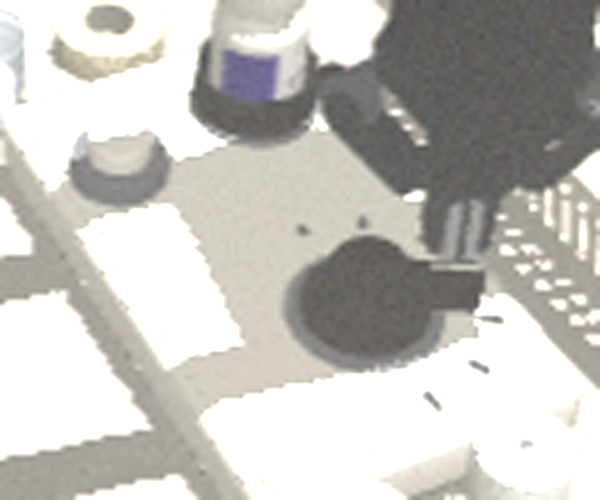

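The arm tip is at (483,270), on the fifth mark. One more slow click.

Emit:
step_arm([
  [[0,-3,0,0,0,-0.08],[-1,-6,0,0,0,-0.16],[-2,-9,0,0,0,-0.24],[-2.5,-10.7,0,0,0,-0.28],[-3,-12,0,0,0,-0.32],[-3.4,-13.3,0,0,0,-0.355],[-4,-15,0,0,0,-0.4],[-4.8,-16.3,0,0,0,-0.43],[-4.8,-16.3,0,0,0,-0.43],[-4.8,-16.3,0,0,0,-0.43]],
])

```text
time: 7.65
tool_pos: [563.2, -89.0, 51.5]
tcp_rot: [-180.0, -0.0, 37.2]
ft_force: [-0.3, 1.0, -0.8]
finger_gap: -0.0
grip_force: 0.0
```

```bash
python3 - <<'E'
from bench import r
for _ in range(1):
  st=r.sense();print(st["time"],st["tool_pos"],st["tcp_rot"],st["ft_force"])
E
```

```text
7.65 [563.16295927 -89.04726195  51.48411969] [-1.79998779e+02 -5.95304746e-04  3.71768914e+01] [-0.25588558  1.0266462  -0.84952419]
```

Emit:
step_arm([
  [[4,3,0,0,0,0],[7,6,0,0,0,0],[7,6,15,0,0,0],[7,6,40,0,0,0],[-15,16,70,0,0,0.08],[-45,45,90,0,0,0.18],[-70,75,95,0,0,0.28],[-80,105,95,0,0,0.38],[-80,130,95,0,0,0.45],[-80,139,95,0,0,0.5],[-80,139,95,0,0,0.5]],
])

```text
time: 8.57
tool_pos: [483.2, 52.3, 147.0]
tcp_rot: [180.0, -0.1, 66.0]
ft_force: [0.4, -0.7, 0.1]
finger_gap: -0.1
grip_force: 0.0
```

```bash
python3 - <<'E'
from bench import r,vision
from fit import *
st=r.sense();print(st["time"],st["tool_pos"],st["tcp_rot"],st["ft_force"])
s=vision.snapshot("scene"); p=[522.5,-13.74,-.08355]
pj=lambda P:((w2px(s,P)-[310,150]+.4)*5).round().tolist()
for a in (120,150,180):
  f=np.radians(90-a); print(a,pj(mix(p,[[10+46*np.cos(f),-55+46*np.sin(f),74]])))
M=R.from_euler('xyz',st["tcp_rot"],degrees=True); tip=st["tool_pos"]+M.apply([-2,0,-10]); print("tip",tip,"px",pj(tip),"key",mix(p,[[-45,60,58]]),pj(mix(p,[[-45,60,50],[-45,60,58]])))
i=cv2.resize(s["img"][150:260,310:430],None,fx=5,fy=5,interpolation=cv2.INTER_CUBIC)
cv2.imwrite("pics/s5.png",cv2.convertScaleAbs(i,alpha=1.5,beta=20))
E
```

```text
8.5667 [483.22195676  52.25976174 146.98226789] [ 1.79966016e+02 -5.98865457e-02  6.59751542e+01] [ 0.37775969 -0.65823734  0.1113965 ]
120 [[482.0, 361.0]]
150 [[469.0, 403.0]]
180 [[428.0, 432.0]]
tip [482.39801884  50.42589287 156.98017023] px [[119.0, 65.0]] key [[482.66414195  49.80608103  58.        ]] [[115.0, 257.0], [115.0, 244.0]]
```

View pics/s5.png

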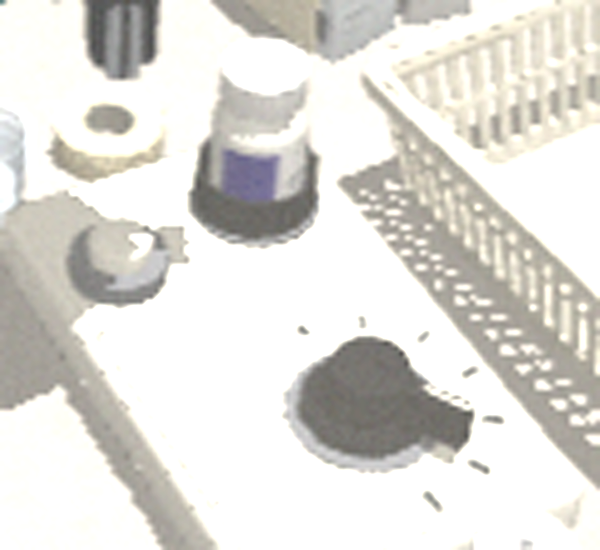

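The knob arm's tip is at (468,410), on the sixth mark. The finger is above the key, which is at (120,247). I'll turn the gripper so its narrow side faces the bottle, then press.

Emit:
step_arm([
  [[0,0,0,0,0,0.12],[0,0,0,0,0,0.24],[0,0,0,0,0,0.36],[0,0,0,0,0,0.48],[0,0,0,0,0,0.6],[0,0,0,0,0,0.72],[0,0,0,0,0,0.84],[0,0,0,0,0,0.96],[0,0,0,0,0,1.08],[-1,-1,0,0,0,1.2],[-1,-1,0,0,0,1.32],[-2.5,-2,0,0,0,1.44]],
])

```text
time: 9.62
tool_pos: [481.1, 46.7, 146.4]
tcp_rot: [-180.0, 0.0, 148.3]
ft_force: [0.7, 0.0, -0.2]
finger_gap: 0.2
grip_force: 0.0
```

Emit:
step_arm([
  [[0,0,0,0,0,0.12],[0,0,0,0,0,0.24],[0,0,0,0,0,0.36],[0,0,0,0,0,0.48],[0,0,-10,0,0,0.55],[0,0,-30,0,0,0.55],[0,0,-50,0,0,0.55],[0,0,-65,0,0,0.55],[0,0,-75,0,0,0.55],[0,0,-81,0,0,0.55],[0,0,-84,0,0,0.55],[0,0,-84,0,0,0.55]],
])

```text
time: 10.62
tool_pos: [480.7, 47.5, 62.3]
tcp_rot: [-180.0, -0.0, 179.6]
ft_force: [0.5, 0.4, 0.7]
finger_gap: 0.1
grip_force: 0.0
```

Emit:
step_arm([
  [[0,2.5,0,0,0,0],[0,2.5,-2,0,0,0],[0,2.5,-4,0,0,0],[0,2.5,-6,0,0,0],[0,2.5,-8,0,0,0],[0,2.5,-10,0,0,0],[0,2.5,-10,0,0,0]],
])

```text
time: 11.2
tool_pos: [481.1, 50.4, 52.6]
tcp_rot: [180.0, 0.0, 179.6]
ft_force: [1.4, 1.0, 4.3]
finger_gap: -0.0
grip_force: 1.7
```

Emit:
step_arm([
  [[0,0,-1,0,0,0],[0,0,-2,0,0,0],[0,0,-3,0,0,0],[0,0,-3,0,0,0],[0,0,-3,0,0,0]],
])

```text
time: 11.62
tool_pos: [481.1, 50.4, 50.2]
tcp_rot: [180.0, 0.0, 179.6]
ft_force: [-1.8, 1.2, 7.7]
finger_gap: 0.2
grip_force: 4.4
```

Emit:
step_arm([
  [[0,0,-1,0,0,0],[0,0,-2,0,0,0],[0,0,-2,0,0,0],[0,0,-2,0,0,0]],
])

```text
time: 11.95
tool_pos: [481.3, 50.4, 49.9]
tcp_rot: [180.0, 0.0, 179.6]
ft_force: [-11.3, 0.2, 27.1]
finger_gap: -0.0
grip_force: 13.2
```

Emit:
step_arm([
  [[0,0,3,0,0,0],[0,0,3,0,0,0],[0,0,3,0,0,0]],
])

```text
time: 12.2
tool_pos: [481.2, 50.3, 51.0]
tcp_rot: [180.0, 0.1, 179.6]
ft_force: [0.7, 1.5, 4.1]
finger_gap: 0.2
grip_force: 2.2
```

Emit:
step_arm([
  [[0,0,2,0,0,0],[0,0,2,0,0,0],[0,0,2,0,0,0]],
])

```text
time: 12.45
tool_pos: [481.0, 50.3, 52.6]
tcp_rot: [180.0, 0.0, 179.6]
ft_force: [2.1, 1.1, 2.7]
finger_gap: 0.3
grip_force: 1.7
```

Emit:
step_arm([
  [[0,0,1.5,0,0,0],[0,0,1.5,0,0,0],[0,0,1.5,0,0,0]],
])

```text
time: 12.7
tool_pos: [480.7, 50.2, 54.0]
tcp_rot: [-180.0, 0.0, 179.6]
ft_force: [1.5, 1.3, 1.7]
finger_gap: 0.2
grip_force: 1.3
```

Emit:
step_arm([
  [[0,0,1.5,0,0,0],[0,0,1.5,0,0,0],[0,0,1.5,0,0,0]],
])

```text
time: 12.95
tool_pos: [480.4, 50.2, 55.3]
tcp_rot: [-180.0, -0.0, 179.6]
ft_force: [0.9, -0.2, 0.9]
finger_gap: -0.4
grip_force: 0.9
```

The force falls smoothly to nothing over about 6 mm of rise, so the key was pressed fully. I'll retreat and hand in.

Emit:
step_arm([
  [[0,0,5,0,0,0],[0,0,20,0,0,0],[0,0,45,0,0,0],[0,0,75,0,0,0],[0,0,95,0,0,0],[0,0,100,0,0,0],[0,0,100,0,0,0],[0,0,100,0,0,0]],
])

```text
time: 13.62
tool_pos: [480.1, 50.3, 154.7]
tcp_rot: [-180.0, -0.1, 179.6]
ft_force: [-0.3, -0.7, -0.6]
finger_gap: 0.2
grip_force: 0.0
```

```bash
python3 - <<'E'
from bench import r
print(r.sense()["ft_force"]); print(r.hand_in())
E
```

```text
[-0.25651895 -0.68498169 -0.58310666]
the job is handed in; nothing more can be done
None
```

I pushed the knob to its sixth mark (confirmed in the scene image), pressed the start key fully down and let it up (judged by force only), backed the arm clear and handed the job in at about 14 s; no verdict came back.

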